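# Hold a blank home in the drill jig

## Task

Take the stepped aluminium foot that has no hole in its thin lug yet, lay it flat on the base of the drill jig and slide it lug first under the bush plate. Push it fully home into the corner, lug end against the end stop and long side square against the two side stop blocks, and finish while holding it there, pressed firmly against both stops at once, ready to be drilled: do not let go. Leave the other things on the bench where they are.

Things in the scene. Friction and masses are not known exactly. Their poses are not given: they have to be found in the camera images.
- blank_mid (a point): The blank, the only foot without a hole: aluminium, 0.3-0.6 kg, lying flat, 155 mm long, 44 mm wide. Thick body 100 mm long, 30 mm high; at its +x end a thin lug 55 mm long, 14 mm high, underside and width as the body's. Point: centre of the thick body, 15 mm above the underside, 105 mm from the lug's end. x along the length to the lug, z up. Its mass centre is 16 mm nearer the lug.
- blank_toe (a point): Lower corner of the blank where the lug's end face meets its right-hand (-y) long side: from blank_mid 105 mm along x, -22 mm along y, -15 mm along z. Same axes.
- blank: The same blank; origin at the centre of its underside, 77.5 mm from either end (27.5 mm from blank_mid towards the lug, 15 mm lower). Same axes.
- jig_seat (a point): Corner of the drill jig where blank_toe belongs: end stop face, side stop face and base top meet here. Axes of the jig: x to the end stop, y left, away from the side stops, z up. Steel, bolted down. Base plate 250 x 150 x 15 mm: x -222 to 28, y -43 to 107 from here; its top (z = 0 here) is 15 mm above the bench. The seated blank fills x -155 to 0, y 0 to 44 mm.
- plate_edge (a point): Middle of the lower front edge of the jig's bush plate and of the slot below it: 45 mm before, 42 mm left of and 20 mm above jig_seat. Jig axes. The plate, 12 mm thick (bush on top 6 mm more), reaches from here past the end stop. Slot: 20 mm high, 84 mm wide, from the side stop to a leg on the left; only the lug fits in, the thick body stays in front.
- end_stop: Steel end stop of the jig, a wall across the far end of the slot, 26 x 104 x 20 mm high; its face is at x = 0 of jig_seat. Origin: centre of its underside, 13 mm behind the face.
- side_stop: The jig's right-hand stop: two steel blocks, each 30 long, 20 thick, 20 high, faces at y = 0 of jig_seat: one in the slot (x -40 to -10 mm from jig_seat), one in the open at x -171 to -141 mm: on the way in, a finger on that side must pass left of it. The side is open between the blocks, with room for a finger. Origin: on the base top, x -97, y -10 mm from jig_seat.
- done_a: Finished foot of the same form with a 10 mm hole drilled through the lug, lying near the blank (the two may be either way round). Origin: centre of the underside. Leave alone.
- done_b: A second finished, drilled foot, farther back. Origin: centre of the underside. Leave alone.
- brush: Bench brush, 200 mm long, to the right. Leave alone.
- oiler: White plastic oil bottle, 52 mm across, 130 mm high, origin at its underside. Leave alone.
- drill: Cordless hand drill standing on its battery, about 205 mm high, to the left; origin at its underside. Leave alone.
- square: Engineer's square lying flat near the robot, blade 130 mm, stock 100 mm. Leave alone.
- mallet: Small rubber mallet, 200 mm long, lying on the left near the robot. Leave alone.
There are look-alikes about, which are no part of the job. What is shaped like the blank but pink or purple is not meant.

How it is judged:
By the outcome, as a careful person would: the job done as asked, in the order asked, and still so for the second after the job is handed in, while the arm keeps its last pose, push and grip.
It also fails if it takes over 51 s, if anything falls off the work surface, if the arm or the gripper's body presses on something with over 40 N, if the wrist force passes 120 N, or if a joint passes its speed limit or range.

## Robot

A 6-joint arm with a two-finger parallel gripper is mounted at the origin on the work surface. World frame = base frame: x ahead of the robot, y to its left, z up, the work surface at z = 0. Lengths are in m, angles in rad, forces in N, time in s.
With the tool pointing down it reaches from about 0.375 to 0.825 m from the base axis. Payload 5.5 kg.
Tool frame: the origin (TCP) lies midway between the tips of the shut fingers; the grasp point (between the pads) lies 19 mm behind it; z points along the fingers, y is the line along which they close (so a half turn about z gives the same grasp; the last joint's range is limited). The gripper opens to 85 mm and grips with 20 to 120 N. Pads are 22 mm wide; open, the fingers measure 114 mm over their backs; the gripper's body (76 mm by 85 mm) begins 54 mm behind the grasp point. The pads swing forward as they close: fully open they stand 13 mm farther back than shut.
Start: joints at [1.245, 0.314, -0.047, 1.21, 0, 1.571], TCP at [0.192, 0.568, 0.231] pointing down, gripper open.
Joint ranges: [-2.67, 2.67], [-0.69, 1.73], [-1.03, 1.25], [-2.08, 2.16], [-1.42, 1.45], [-3.14, 3.14]. Speed limits (rad/s): [2.39, 2.39, 3.01, 3.14, 3.14, 3.14].

## Interface

Orientations are given as a unit quaternion [x, y, z, w].
In Python, from workcell import observe, read_camera, get_calibration, sign_off gives the robot as it stands.
- The arm moves only by the tool carry_out, never from a script. Its argument "deltas" is text: rows parted by semicolons, each of 7 numbers parted by spaces: the shift along the tool's x, y, z scaled (see below), then the turn, a rotation vector about the tool's x, y, z scaled (see below), then the closure, from -1 (fully open) to 1 (shut), so that 0 is half open. A call has 1 to 20 rows; each row shifts and turns the commanded pose from where the row before left it, along the tool's axes as they then stand; what a row does not reach is not made up. The controller multiplies each number of a shift by 0.02 m and each number of a turn by 0.1 rad. A row lasts 1/8 s, in which the tool goes at most 62.5 mm and 10.7 degrees, less where a joint would pass 70% of its speed; a pose out of reach is approached as far as the arm can. A call with a number of a shift or a turn outside -1 to 1 is refused whole. A call with a gripper value outside its range is refused whole. The fingers move at their own pace and stop on an object; the grip force is fixed at half the most. Time passes only in rows, so rows that do not move let the fingers close. It gives the time, the measured TCP pose, the force, the opening and the grip force at its end, in the units of the state.
- observe(): the state, without advancing time (a new reading comes with each control period).
- read_camera(name): name is "scene" or "side" or "wrist"; returns the picture (420x560x3 uint8, red, green, blue); there is no depth.
- get_calibration(name): a dict with "mtx" (3x3 intrinsics, pixels), "R" (3x3) and "t" (3): a world point X has camera coordinates R X + t. Camera axes: x right, y down, z forward; pixel columns grow to the right and rows downward; lengths in m; the calibration is good to about 2 mm. A picture is of the moment at which its call begins: read the wrist's pose just before it. get_calibration takes no time and is no camera call; for the wrist camera it gives the pose at the moment of the call.
- sign_off(): hands the job in; it is judged then, once.
The state is a dict: "clock": time; "qpos": joint angles; "qd": joint speeds; "tau": joint torques, N m; "eef_pos": TCP position; "orientation": TCP orientation; "contact_force": force on the tool from outside, world axes, zero at the start; "ft_torque": the same for the moment, N m; "grip_width": opening from 0.0 (shut) to 1.0 (fully open); "grip_force": force on a finger pad.
Only numpy, scipy, OpenCV 4.12 (cv2) and the standard library are available. Lean on these libraries where they do the work, as an engineer would, in place of code of your own. Each camera call takes 0.05 s, during which the arm holds its last target. There are 200 camera calls.

## Working session

There is one attempt and no reset: what is moved stays moved. The work goes in short steps, Python scripts to look and compute and a tool call to move; the robot and the scene stay as the last step left them, time stands still between calls to the robot, and variables do not carry over. Pictures are saved under pics/ and viewed, at most 10 in all, crops included, and the job is handed in when it is done.

Besides the shell and the picture viewer there is one more tool, called after "Call:" as name(argument=value, ...), one argument or row to a line, values as JSON. carry_out: Moves the arm, as the interface text tells. Its arguments: {"type":"object","properties":{"deltas":{"type":"string"}},"required":["deltas"]}

```bash
mkdir -p pics; cat > h.py <<'E'
import numpy as np, cv2
from workcell import observe, read_camera, get_calibration, sign_off
def ray(n,u,v,z,c=None):
    c=c or get_calibration(n); K,R,t=map(np.array,(c["mtx"],c["R"],c["t"]))
    d=R.T@np.linalg.inv(K)@np.array([u,v,1.]); o=-R.T@t
    return o+d*(z-o[2])/d[2]
def proj(n,X,c=None):
    c=c or get_calibration(n); K,R,t=map(np.array,(c["mtx"],c["R"],c["t"]))
    p=(K@(R@np.atleast_2d(X).T+t.reshape(3,1))).T; return p[:,:2]/p[:,2:]
def save(n,f,crop=None,s=1):
    im=np.array(read_camera(n))[:,:,::-1]
    cv2.imwrite("pics/raw_"+f+".png",im)
    if crop: x0,y0,x1,y1=crop; im=im[y0:y1,x0:x1]
    im=cv2.resize(im,None,fx=s,fy=s,interpolation=cv2.INTER_CUBIC)
    cv2.imwrite("pics/"+f+".png",im)
E
python3 - <<'E'
from h import *
save("scene","s0",s=1.42); save("side","d0",s=1.42)
o=observe(); print(o)
for n in("scene","side","wrist"):
    c=get_calibration(n);print(n,-np.array(c["R"]).T@np.array(c["t"]))
E
```

```text
{'clock': 0.1, 'qpos': array([ 1.24496554e+00,  3.14180816e-01, -4.79529225e-02,  1.21021231e+00,
       -1.91457223e-05,  1.57079235e+00]), 'qd': array([-0.00191738, -0.00109289,  0.00207527,  0.00201067,  0.00146352,
        0.00119352]), 'tau': array([-1.04070910e-03, -5.40766919e+01,  3.40540695e+01,  1.11979755e-02,
        8.33748550e-05, -1.62238615e-05]), 'eef_pos': array([0.19189918, 0.56794244, 0.23051697]), 'orientation': array([ 1.62193664e-01,  9.86758641e-01, -7.66154897e-04, -1.16234810e-04]), 'contact_force': array([-0.06777458,  0.16901678,  0.6291405 ]), 'ft_torque': array([ 0.00919017, -0.03438041,  0.01551644]), 'grip_force': 0.0, 'grip_width': 0.9994584417897178}
scene [ 1.18577603 -0.36655403  0.88926885]
side [0.37222461 1.46820144 0.96622489]
wrist [0.11221716 0.59566346 0.37249422]
```

View pics/s0.png

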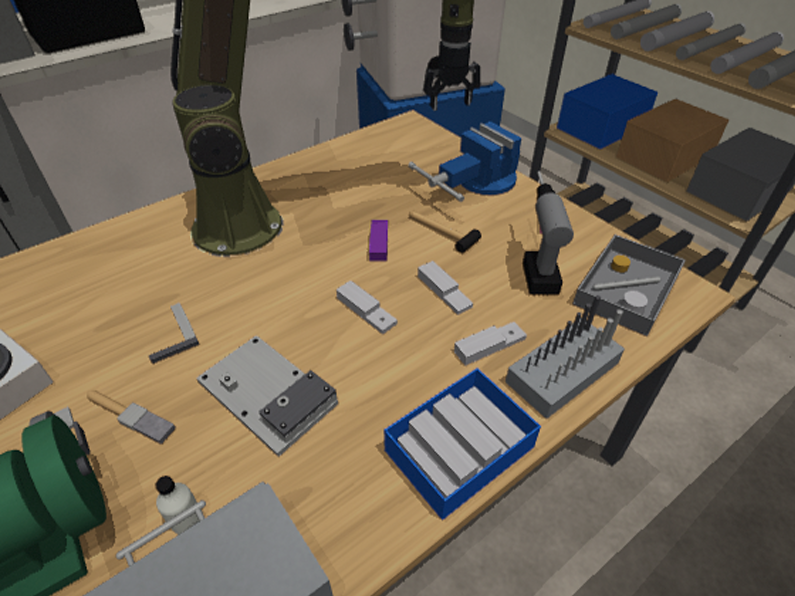

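View pics/d0.png

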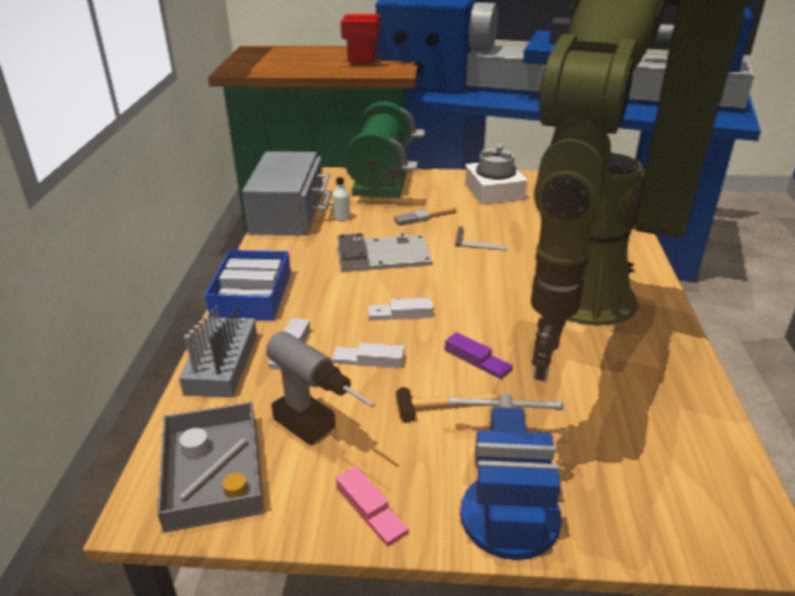

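The scene view shows three feet: holes at (381,319) and (509,335), none in the middle one at (445,287), so that is the blank. The jig is at (270,392), with its bush plate at (300,400) facing away from the robot. I'll crop in for the corners.

```bash
python3 - <<'E'
from h import *
im=cv2.imread("pics/raw_s0.png")[170:330,130:350]
cv2.imwrite("pics/s0c.png",cv2.resize(im,None,fx=3.6,fy=3.6,interpolation=cv2.INTER_CUBIC))
E
```

```text
(no output)
```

View pics/s0c.png

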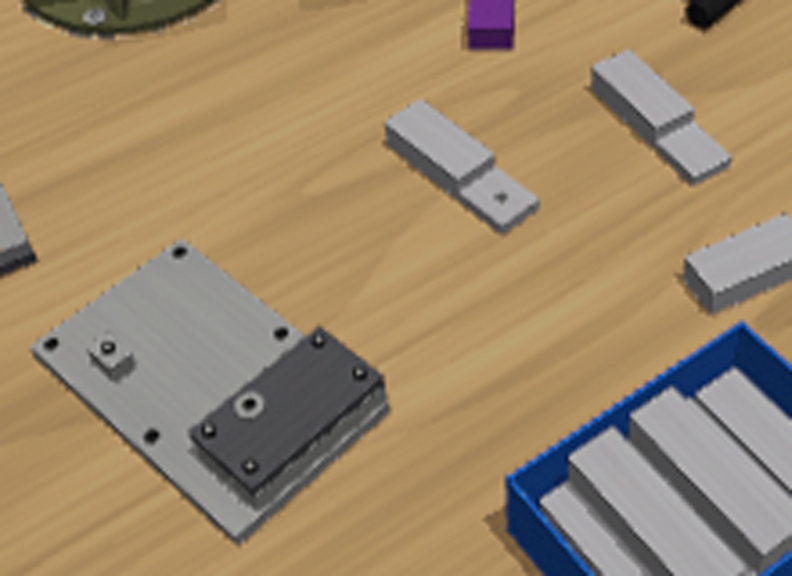

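The blank (no hole) has its body-top corners at crop (628,50), (591,72), (657,136), (693,113) and lug-end corners at (730,157), (694,180). The jig base-top corners are at (180,240), (34,348), (240,543), and the open side block is at (110,352).

```bash
python3 - <<'E'
from h import *
f=lambda u,v,z:ray("scene",130+u/3.6,170+v/3.6,z)
B=[f(628,50,.03),f(591,72,.03),f(657,136,.03),f(693,113,.03)];L=[f(730,157,.014),f(694,180,.014)]
print(np.round(B,3),np.round(L,3))
e=(L[0]+L[1]-B[0]-B[1])/2; print("len",np.linalg.norm(e[:2]),"yaw",np.arctan2(e[1],e[0]),"bodymid",np.mean(B,0))
J=[f(180,240,.015),f(34,348,.015),f(240,538,.015),f(388,405,.015)];print(np.round(J,4))
x=J[2]-J[1];y=J[0]-J[1];print(np.linalg.norm(x),np.linalg.norm(y),np.arctan2(x[1],x[0]),np.arctan2(-y[0],y[1]))
# jig fit from corners
P=np.array([[-222,107],[-222,-43],[28,-43],[28,107]])/1e3
Q=np.array(J)[:,:2];a=P-P.mean(0);b=Q-Q.mean(0)
th=np.arctan2((a[:,0]*b[:,1]-a[:,1]*b[:,0]).sum(),(a*b).sum());R=np.array([[np.cos(th),-np.sin(th)],[np.sin(th),np.cos(th)]])
print("jig",th,Q.mean(0)-R@P.mean(0)); print(np.round(P@R.T+Q.mean(0)-R@P.mean(0)-Q,4))
E
```

```text
[[0.45  0.302 0.03 ]
 [0.453 0.254 0.03 ]
 [0.555 0.247 0.03 ]
 [0.552 0.292 0.03 ]] [[0.603 0.293 0.014]
 [0.604 0.248 0.014]]
len 0.1522808364061083 yaw -0.04988287957226737 bodymid [0.50248606 0.2739576  0.03      ]
[[ 0.3942 -0.1419  0.015 ]
 [ 0.4262 -0.2843  0.015 ]
 [ 0.6695 -0.2352  0.015 ]
 [ 0.6394 -0.0929  0.015 ]]
0.24824066042525914 0.1459628712991349 0.19911941183751178 0.2210711631198933
jig 0.20244808881360585 [ 0.63377755 -0.20043255]
[[ 0.0006  0.0016]
 [-0.0012 -0.0029]
 [ 0.0003 -0.0017]
 [ 0.0003  0.003 ]]
```

```bash
python3 - <<'E'
from h import *
for z in (.12,.17): print("bit tip",ray("side",373/1.42,404/1.42,z))
print("drill base",ray("scene",543/1.42,280/1.42,0.03))
E
```

```text
bit tip [0.48320361 0.55200832 0.12      ]
bit tip [0.47664631 0.60614246 0.17      ]
drill base [0.65692649 0.46185532 0.03      ]
```

Call:
carry_out(
  deltas="0 0 0 0 0 -0.92 -1;0 0 0 0 0 -0.92 -1;0 0 0 0 0 -0.92 -1;-0.95 -0.82 0.3 0 0 0 -1;-0.95 -0.82 0.3 0 0 0 -1;-0.95 -0.82 0.3 0 0 0 -1;-0.95 -0.82 0.3 0 0 0 -1;-0.95 -0.82 0.3 0 0 0 -1;-0.95 -0.82 0.3 0 0 0 -1;-0.95 -0.82 0.3 0 0 0 -1;-0.95 -0.82 0.3 0 0 0 -1;-0.95 -0.82 0.3 0 0 0 -1;-0.95 -0.82 0.3 0 0 0 -1;-0.95 -0.82 0.3 0 0 0 -1;-0.95 -0.82 0.3 0 0 0 -1;-0.95 -0.82 0.3 0 0 0 -1;-0.95 -0.82 0.3 0 0 0 -1;-0.95 -0.82 0.3 0 0 0 -1;-0.95 -0.82 0.3 0 0 0 -1;0 0 0 0 0 0 -1",
)

```text
clock: 2.6
eef_pos: [0.4829, 0.2899, 0.1344]
orientation: [0.026, 1.0, -0.0, -0.001]
contact_force: [-0.5, 0.2, 0.5]
grip_width: 0.999
grip_force: 0.0
```

```bash
python3 - <<'E'
from h import *
import pickle
c=get_calibration("wrist");pickle.dump(c,open("w1.pkl","wb"));save("wrist","w1",s=1.42)
print(proj("wrist",[[.45,.302,.03],[.453,.254,.03],[.555,.247,.03],[.552,.292,.03],[.603,.293,.014],[.604,.248,.014]],c)*1.42)
E
```

```text
[[417.46752317 235.85183267]
 [324.06793425 246.4655389 ]
 [329.85806965 419.35044772]
 [407.13477418 411.35588408]
 [411.97890588 467.07944203]
 [342.12911252 471.37657404]]
```

View pics/w1.png

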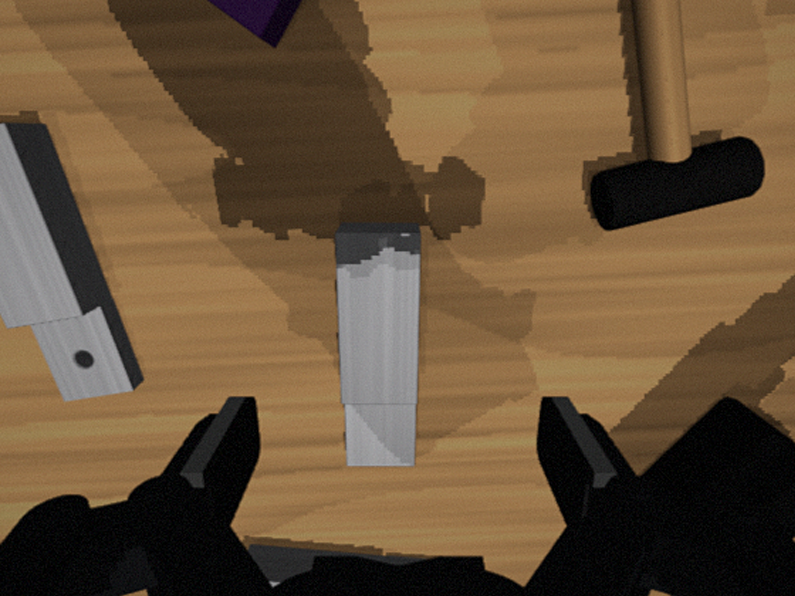

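The wrist view confirms there is no hole in the lug. Body top corners are at (336,235), (420,235), (342,403), (418,405); lug end corners are at (348,466), (414,466).

```bash
python3 - <<'E'
from h import *
import pickle
c=pickle.load(open("w1.pkl","rb")); f=lambda u,v,z:ray("wrist",u/1.42,v/1.42,z,c)
B=[f(420,235,.03),f(336,235,.03),f(342,403,.03),f(418,404,.03)];L=[f(414,466,.014),f(348,466,.014)]
print(np.round(B,4),np.round(L,4))
e=(L[0]+L[1]-B[0]-B[1])[:2]/2;th=np.arctan2(e[1],e[0]);print("len",np.linalg.norm(e),"yaw",th,"mid",np.mean(B,0),[np.arctan2(*(B[i]-B[j])[1::-1]) for i,j in((2,1),(3,0))])
o=observe();print(o["eef_pos"],o["orientation"])
from scipy.spatial.transform import Rotation as R
M=R.from_quat(o["orientation"]);print("tool y heading",np.arctan2(*M.as_matrix()[1::-1,1]));d=np.mean(B,0)-o["eef_pos"]
print("delta tool",M.inv().apply(d))
E
```

```text
[[0.4496 0.3033 0.03  ]
 [0.4474 0.2607 0.03  ]
 [0.5446 0.255  0.03  ]
 [0.5475 0.2984 0.03  ]] [[0.6022 0.2943 0.014 ]
 [0.6001 0.2521 0.014 ]]
len 0.1528918423502319 yaw -0.05729716715850733 mid [0.49727708 0.27935143 0.03      ] [np.float64(-0.05817779520317466), np.float64(-0.04962800397577902)]
[0.48240399 0.29066479 0.13474319] [ 2.56089983e-02  9.99671815e-01 -1.79758330e-04 -6.39241354e-04]
tool y heading 1.519572967696345
delta tool [-0.01556572 -0.01049593  0.10472765]
```

Call:
carry_out(
  deltas="-0.4 -0.26 0.8 0 0 0 -1;-0.38 -0.26 0.9 0 0 0 -1;0 0 0.95 0 0 0 -1;0 0 0.95 0 0 0 -1;0 0 0.95 0 0 0 -1;0 0 0.95 0 0 0 -1;0 0 0.7 0 0 0 -1;0 0 0.44 0 0 0 -1;0 0 0 0 0 0 -1;0 0 0 0 0 0 -1",
)

```text
clock: 3.9
eef_pos: [0.4981, 0.2803, 0.003]
orientation: [0.025, 1.0, 0.0, 0.0]
contact_force: [-0.6, 0.1, 0.3]
grip_width: 1.0
grip_force: 0.0
```

Call:
carry_out(
  deltas="0 0 0 0 0 0 1;0 0 0 0 0 0 1;0 0 0 0 0 0 1;0 0 0 0 0 0 1;0 0 0 0 0 0 1;0 0 0 0 0 0 1;0 0 0 0 0 0 1;0 0 0 0 0 0 1",
)

```text
clock: 4.9
eef_pos: [0.4981, 0.28, 0.0031]
orientation: [0.025, 1.0, -0.0, 0.001]
contact_force: [-1.2, -1.3, 6.0]
grip_width: 0.503
grip_force: 63.1
```

Call:
carry_out(
  deltas="0 0 -0.5 0 0 0 1;0 0 -0.9 0 0 0 1;0 0 -0.9 0 0 0 1;0 0 -0.9 0 0 0 1;0 -0.3 -0.5 0 0 0 1;0 -0.6 0 0 0 0 1;0 -0.9 0 0 0 0 1;0 -0.95 0 0 0 0 1;0 -0.95 0 0 0 0 1;0 -0.95 0 0 0 0 1;0 -0.95 0 0 0 0 1;0 -0.95 0 0 0 0 1;0 -0.95 0 0 0 0 1;0 -0.95 0 0 0 0 1;0 -0.95 0 0 0 0 1;0 -0.95 0 0 0 0 1;0 -0.95 0 0 0 0 1;0 -0.95 0 0 0 0 1;0 -0.95 0 0 0 0 1;0 -0.95 0 0 0 0 1",
)

```text
clock: 7.4
eef_pos: [0.4834, -0.0038, 0.0765]
orientation: [0.025, 1.0, -0.0, 0.0]
contact_force: [0.4, 0.3, -5.0]
grip_width: 0.502
grip_force: 61.9
```

Call:
carry_out(
  deltas="0.1 -0.95 0 0 0 0 1;0.1 -0.95 0 0 0 0 1;0.1 -0.95 0 0 0 0 1;0.1 -0.95 0 0 0 0 1;0.1 -0.95 0 0 0 0 1;0.05 -0.95 0 0 0 0 1;0 -0.95 0 0 0 0 1;0 -0.95 0 0 0 0 1;0 -0.8 0 0 0 0 1;0 -0.4 0 0 0 0 1;0 0 0 0 0 -0.5 1;0 0 0 0 0 -0.7 1;0 0 0 0 0 -0.7 1;0 0 0 0 0 -0.66 1;0 0 0 0 0 0 1;0 0 0 0 0 0 1",
)

```text
clock: 9.4
eef_pos: [0.4638, -0.1778, 0.0765]
orientation: [-0.102, 0.995, 0.0, -0.0]
contact_force: [-0.4, -0.2, -5.0]
grip_width: 0.502
grip_force: 61.9
```

```bash
python3 - <<'E'
from h import *
import pickle
o=observe();pickle.dump(o,open("o2.pkl","wb"));c=get_calibration("wrist");pickle.dump(c,open("w2.pkl","wb"));save("wrist","w2",s=1.42)
th=.2024;R=np.array([[np.cos(th),-np.sin(th)],[np.sin(th),np.cos(th)]]);s=np.array([.6338,-.2004])
P=[[-.222,.107,0],[-.222,-.043,0],[-.171,0,.02],[-.141,0,.02],[-.171,-.02,.02],[-.045,.0,.032],[-.045,.084,.032]]
W=np.array([[*(R@p[:2]+s),.015+p[2]] for p in np.array(P)]);print(np.round(proj("wrist",W,c)*1.42))
print(o["eef_pos"],o["orientation"],o["grip_width"],o["contact_force"],o["qpos"])
E
```

```text
[[521. 193.]
 [153. 192.]
 [257. 327.]
 [263. 392.]
 [207. 326.]
 [274. 588.]
 [456. 589.]]
[ 0.46378212 -0.17775353  0.07647143] [-1.02476523e-01  9.94735421e-01  5.64265362e-05 -3.61737738e-05] 0.5017096848911131 [-0.37162586 -0.20849053 -4.99801007] [-3.66046146e-01  2.42975812e-01 -5.19150672e-01  8.08785368e-01
  6.80009144e-05 -5.71359619e-01]
```

View pics/w2.png

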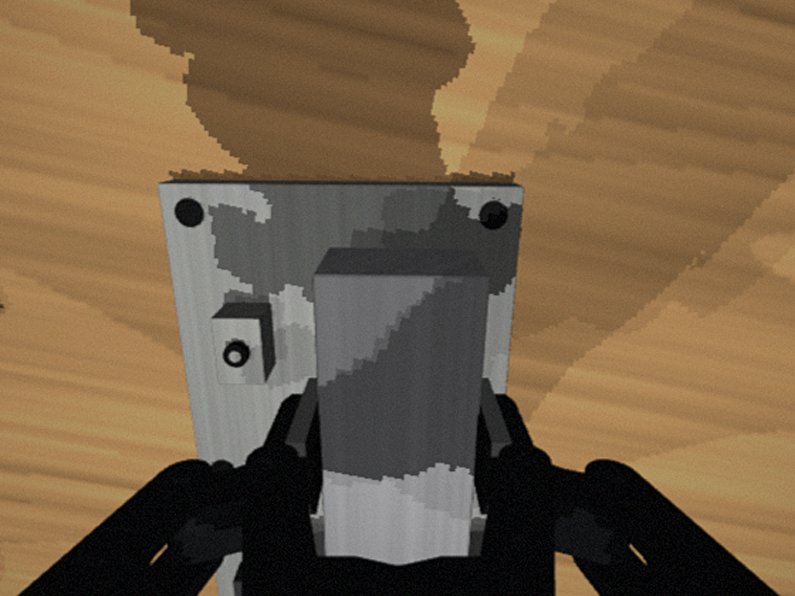

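The wrist view shows the blank gripped squarely, the base back edge from (160,186) to (521,187), and the open side block's top corners at (213,320), (262,318), (266,383).

```bash
python3 - <<'E'
from h import *
import pickle
from scipy.optimize import least_squares
from scipy.spatial.transform import Rotation as Ro
o=pickle.load(open("o2.pkl","rb"));c=pickle.load(open("w2.pkl","rb"))
P=np.array([[-.222,.107,0],[-.222,-.043,0],[-.171,0,.02],[-.141,0,.02],[-.171,-.02,.02],[-.141,-.02,.02]])
m=np.array([[521,187],[160,186],[262,318],[266,383],[213,320],[220,384]])/1.42
def W(q,P):
    C,S=np.cos(q[2]),np.sin(q[2]);return np.c_[q[0]+C*P[:,0]-S*P[:,1],q[1]+S*P[:,0]+C*P[:,1],.015+P[:,2]]
r=least_squares(lambda q:(proj("w",W(q,P),c)-m).ravel(),[.634,-.2,.2],x_scale=[.01,.01,.1],loss="soft_l1");q=r.x
print("jig",q,np.round((proj("w",W(q,P),c)-m)*1.42,1))
M=Ro.from_quat(o["orientation"]);print("tool y head",np.arctan2(*M.as_matrix()[1::-1,1])-np.pi/2)
C,S=np.cos(q[2]),np.sin(q[2]);d=o["eef_pos"][:2]-q[:2];print("tcp in jig",C*d[0]+S*d[1],-S*d[0]+C*d[1])
# blank pose relative to tcp from its body-top back corners (z = tcp+.027)
for u,v in((315,276),(489,275)):
    X=ray("w",u/1.42,v/1.42,o["eef_pos"][2]+.027,c);print("blank back corner in tool",M.inv().apply(X-o["eef_pos"]))
E
```

```text
jig [ 0.63046546 -0.19990539  0.1958995 ] [[ 6.9 -0.4]
 [-1.6 -2.8]
 [-0.3  1.3]
 [ 1.5  2.7]
 [-1.2 -1.1]
 [-0.1  1.3]]
tool y head 0.2053134659768847
tcp in jig -0.1591833483726631 0.05417289318930858
blank back corner in tool [ 0.050401  -0.0196033 -0.0269993]
blank back corner in tool [ 0.05064215  0.02281277 -0.02699421]
```

Call:
carry_out(
  deltas="0.4 -0.25 0.3 0 0 0.05 1;0 0 0.7 0 0 0 1;0 0 0.8 0 0 0 1;0 0 0.6 0 0 0 1;0 0 0.3 0 0 0 1;0 0 0.1 0 0 0 1;0 0 0.05 0 0 0 1;0 0 0 0 0 0 1",
)

```text
clock: 10.45
eef_pos: [0.4574, -0.1845, 0.0198]
orientation: [-0.1, 0.995, -0.0, 0.0]
contact_force: [0.8, 0.5, -4.4]
grip_width: 0.5
grip_force: 61.9
```

Call:
carry_out(
  deltas="0 0 0.05 0 0 0 1;0 0 0 0 0 0 1;0 0 0 0 0 0 1",
)

```text
clock: 10.82
eef_pos: [0.457, -0.1844, 0.0186]
orientation: [-0.1, 0.995, -0.0, 0.0]
contact_force: [-0.8, 1.0, -5.8]
grip_width: 0.502
grip_force: 61.9
```

Call:
carry_out(
  deltas="0 0 0.04 0 0 0 1;0 0 0 0 0 0 1;0 0 0 0 0 0 1",
)

```text
clock: 11.2
eef_pos: [0.4571, -0.1844, 0.0181]
orientation: [-0.1, 0.995, -0.0, 0.0]
contact_force: [-3.3, 1.0, 4.6]
grip_width: 0.505
grip_force: 62.9
```

Call:
carry_out(
  deltas="-0.2 0 -0.02 0 0 0 1;-0.4 0 0 0 0 0 1;-0.4 0 0 0 0 0 1;-0.4 0 0 0 0 0 1;-0.4 0 0 0 0 0 1;-0.4 0 0 0 0 0 1;-0.3 0 0 0 0 0 1;0 0 0 0 0 0 1;0 0 0 0 0 0 1",
)

```text
clock: 12.32
eef_pos: [0.5071, -0.1742, 0.0182]
orientation: [-0.101, 0.995, 0.0, 0.001]
contact_force: [2.1, 0.3, -1.9]
grip_width: 0.501
grip_force: 62.5
```

Call:
carry_out(
  deltas="-0.1 0 0 0 0 0 1;-0.1 0 0 0 0 0 1;-0.1 0 0 0 0 0 1;0 0 0 0 0 0 1",
)

```text
clock: 12.82
eef_pos: [0.5118, -0.1732, 0.0181]
orientation: [-0.1, 0.995, -0.0, -0.0]
contact_force: [-3.2, -0.2, 4.5]
grip_width: 0.505
grip_force: 63.1
```

Call:
carry_out(
  deltas="-0.1 0 0 0 0 0 1;-0.05 0 0 0 0 0 1;0 0 0 0 0 0 1",
)

```text
clock: 13.2
eef_pos: [0.5147, -0.1726, 0.0181]
orientation: [-0.1, 0.995, -0.0, -0.0]
contact_force: [-3.1, -0.8, 5.2]
grip_width: 0.503
grip_force: 63.1
```

Call:
carry_out(
  deltas="-0.05 0 -0.01 0 0 0 1;-0.05 0 0 0 0 0 1;0 0 0 0 0 0 1",
)

```text
clock: 13.58
eef_pos: [0.5169, -0.1721, 0.0182]
orientation: [-0.1, 0.995, 0.0, 0.0]
contact_force: [-2.6, -0.3, 1.0]
grip_width: 0.506
grip_force: 62.8
```

Call:
carry_out(
  deltas="-0.05 0 0 0 0 0 1;-0.05 0 0 0 0 0 1;0 0 0 0 0 0 1",
)

```text
clock: 13.95
eef_pos: [0.5179, -0.1719, 0.0182]
orientation: [-0.1, 0.995, -0.0, -0.001]
contact_force: [-6.4, -1.1, 3.1]
grip_width: 0.508
grip_force: 62.9
```

Call:
carry_out(
  deltas="-0.05 0 0 0 0 0 1;0 0 0 0 0 0 1;0 0 0 0 0 0 1",
)

```text
clock: 14.32
eef_pos: [0.5178, -0.1718, 0.0181]
orientation: [-0.1, 0.995, -0.0, -0.002]
contact_force: [-9.2, -1.4, 7.5]
grip_width: 0.503
grip_force: 63.3
```

Call:
carry_out(
  deltas="0.12 0 -0.01 0 0 0 1;0 -0.2 0 0 0 0 1;0 -0.3 0 0 0 0 1;0 -0.3 0 0 0 0 1;0 -0.2 0 0 0 0 1;0 -0.1 0 0 0 0 1;0 0 0 0 0 0 1",
)

```text
clock: 15.2
eef_pos: [0.5217, -0.1938, 0.0184]
orientation: [-0.1, 0.995, -0.0, -0.0]
contact_force: [-0.5, -0.3, -4.4]
grip_width: 0.505
grip_force: 61.9
```

Call:
carry_out(
  deltas="0 -0.05 0 0 0 0 1;0 -0.05 0 0 0 0 1;0 0 0 0 0 0 1",
)

```text
clock: 15.58
eef_pos: [0.5222, -0.1956, 0.0185]
orientation: [-0.1, 0.995, -0.0, -0.0]
contact_force: [0.5, -0.3, -5.5]
grip_width: 0.501
grip_force: 61.9
```

Call:
carry_out(
  deltas="0 -0.05 0 0 0 0 1;0 -0.05 0 0 0 0 1;0 0 0 0 0 0 1",
)

```text
clock: 15.95
eef_pos: [0.5226, -0.1976, 0.0185]
orientation: [-0.1, 0.995, -0.0, 0.0]
contact_force: [0.1, 0.3, -5.7]
grip_width: 0.506
grip_force: 61.9
```

Call:
carry_out(
  deltas="0 -0.05 0 0 0 0 1;0 0 0 0 0 0 1;0 0 0 0 0 0 1",
)

```text
clock: 16.32
eef_pos: [0.5228, -0.1985, 0.0185]
orientation: [-0.1, 0.995, 0.0, 0.0]
contact_force: [-0.1, 0.8, -5.7]
grip_width: 0.507
grip_force: 61.9
```

Call:
carry_out(
  deltas="0 -0.05 0 0 0 0 1;0 0 0 0 0 0 1;0 0 0 0 0 0 1",
)

```text
clock: 16.7
eef_pos: [0.523, -0.1995, 0.0185]
orientation: [-0.1, 0.995, 0.0, 0.0]
contact_force: [0.3, 0.7, -5.3]
grip_width: 0.504
grip_force: 61.9
```

Call:
carry_out(
  deltas="0 -0.05 0 0 0 0 1;0 0 0 0 0 0 1;0 0 0 0 0 0 1",
)

```text
clock: 17.08
eef_pos: [0.523, -0.2, 0.0184]
orientation: [-0.101, 0.995, 0.0, -0.0]
contact_force: [-0.6, 3.2, -4.9]
grip_width: 0.504
grip_force: 61.8
```

Call:
carry_out(
  deltas="0 -0.05 0 0 0 0 1;0 0 0 0 0 0 1;0 0 0 0 0 0 1",
)

```text
clock: 17.45
eef_pos: [0.5229, -0.2002, 0.0183]
orientation: [-0.101, 0.995, 0.001, -0.0]
contact_force: [-0.9, 5.4, -4.4]
grip_width: 0.507
grip_force: 61.8
```

Call:
carry_out(
  deltas="0 -0.05 0 0 0 0 1;0 -0.05 0 0 0 0 1;0 0 0 0 0 0 1;0 0 0 0 0 0 1",
)

```text
clock: 17.95
eef_pos: [0.5229, -0.2005, 0.0183]
orientation: [-0.102, 0.995, 0.003, -0.0]
contact_force: [-1.7, 10.1, -0.8]
grip_width: 0.507
grip_force: 62.2
```

```bash
cat > st.py <<'E'
from h import *
from scipy.spatial.transform import Rotation as Ro
o=observe();M=Ro.from_quat(o["orientation"]);m=M.as_matrix()
print(o["clock"],"yaw",np.arctan2(m[1,1],m[0,1])-np.pi/2,"tilt",m[2,:2],"pos",o["eef_pos"],"Ftool",M.inv().apply(o["contact_force"]),"T",o["ft_torque"],M.inv().apply(o["ft_torque"]),o["grip_width"])
E
python3 st.py
```

```text
17.95 yaw 0.20408158392377973 tilt [5.76218959e-06 5.54662331e-03] pos [ 0.52292841 -0.20054065  0.01830252] Ftool [-0.39486371 10.23033293  0.83202584] T [2.18030723 0.449255   0.8760724 ] [-2.22610499  0.00291286 -0.87608255] 0.5069471351248469
```

Call:
carry_out(
  deltas="0 0 0 0 0 -0.08 1;0 0 0 0 0 0 1;0 0 0 0 0 0 1",
)

```text
clock: 18.32
eef_pos: [0.5229, -0.2007, 0.0183]
orientation: [-0.105, 0.994, 0.003, -0.0]
contact_force: [-2.2, 10.7, -0.6]
grip_width: 0.506
grip_force: 62.4
```

```bash
python3 st.py
```

```text
18.325 yaw 0.21031892755063675 tilt [-5.42385182e-05  5.31564897e-03] pos [ 0.52293187 -0.20074267  0.01829737] Ftool [-0.06459568 10.88544152  0.69159783] T [2.06553347 0.38967877 0.17294882] [-2.1013815  -0.04921316 -0.17309889] 0.5061003919657185
```

Call:
carry_out(
  deltas="-0.05 0 0.03 0 0 0 1;-0.05 0 0 0 0 0 1;0 0 0 0 0 0 1;0 0 0 0 0 0 1",
)

```text
clock: 18.82
eef_pos: [0.5229, -0.2008, 0.0182]
orientation: [-0.105, 0.994, 0.002, -0.002]
contact_force: [-10.2, 9.6, 10.4]
grip_width: 0.505
grip_force: 63.7
```

```bash
python3 st.py
```

```text
18.825 yaw 0.20982904063798902 tilt [0.00335284 0.00474826] pos [ 0.52291783 -0.20077416  0.01821625] Ftool [  8.03203087  11.60243432 -10.30575291] T [1.81561021 1.83708846 0.19434015] [-2.15779856  1.41952319 -0.19483794] 0.5047021206928578
```

Call:
carry_out(
  deltas="-0.05 0 -0.02 0 0 0 1;-0.05 0 0 0 0 0 1;0 0 0 0 0 0 1;0 0 0 0 0 0 1",
)

```text
clock: 19.32
eef_pos: [0.5237, -0.2006, 0.0182]
orientation: [-0.105, 0.995, 0.002, -0.003]
contact_force: [-12.5, 8.9, 9.4]
grip_width: 0.503
grip_force: 63.6
```

```bash
python3 st.py
```

```text
19.325 yaw 0.20956051820437072 tilt [0.00557354 0.00459176] pos [ 0.52366486 -0.20058084  0.01824478] Ftool [10.40332032 11.34072785 -9.25658891] T [1.4840196  2.29568395 0.28860423] [-1.92753517  1.93804408 -0.29045596] 0.5025455942231624
```

Call:
carry_out(
  deltas="-0.05 0 0 0 0 0 1;-0.05 0 0 0 0 0 1;0 0 0 0 0 0 1;0 0 0 0 0 0 1",
)

```text
clock: 19.82
eef_pos: [0.5237, -0.2006, 0.0182]
orientation: [-0.104, 0.995, 0.002, -0.005]
contact_force: [-19.5, 7.1, 14.7]
grip_width: 0.505
grip_force: 64.2
```

```bash
python3 st.py
```

```text
19.825 yaw 0.2091197616074585 tilt [0.00909038 0.00419141] pos [ 0.5236619  -0.20058026  0.018216  ] Ftool [ 17.74096721  11.04218193 -14.45346567] T [1.16583512 3.31816183 0.31204785] [-1.82648531  3.00512788 -0.31607141] 0.5045720203971532
```

Call:
carry_out(
  deltas="0 0 0 0.02 -0.05 0 1;0 0 0 0.02 -0.04 0 1;0 0 0 0 0 0 1;0 0 0 0 0 0 1",
)

```text
clock: 20.32
eef_pos: [0.5238, -0.2006, 0.0182]
orientation: [-0.104, 0.995, 0.0, 0.0]
contact_force: [-17.6, 6.9, 14.2]
grip_width: 0.505
grip_force: 64.2
```

```bash
python3 st.py; python3 - <<'E'
from h import *
save("scene","s3",(130,225,270,330),5.6)
E
```

```text
20.325 yaw 0.20918592151315463 tilt [-0.0001622   0.00019535] pos [ 0.52380616 -0.20057225  0.01815426] Ftool [ 15.77970717  10.40055298 -14.18857867] T [1.33111239 3.57825875 0.38668749] [-2.04523135  3.2239056  -0.38572597] 0.5047368483972551
```

View pics/s3.png

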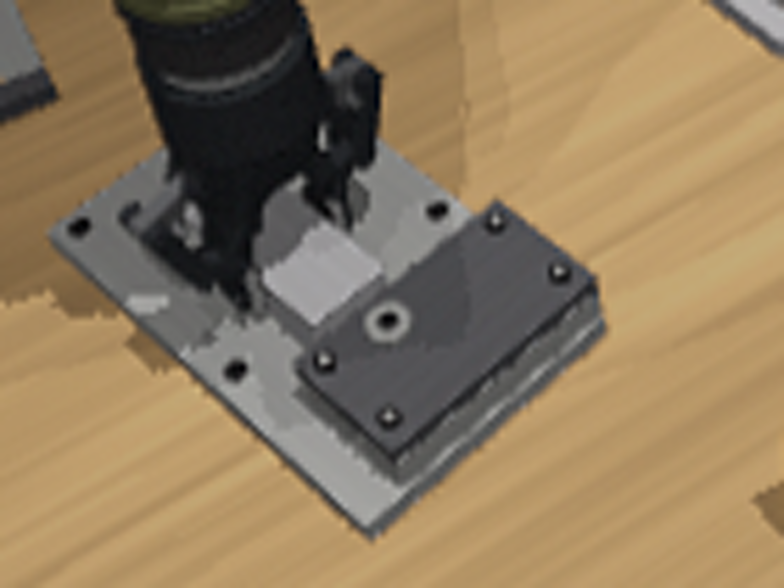

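Call:
carry_out(
  deltas="-0.04 -0.06 -0.01 0.02 -0.03 0 1;-0.04 -0.06 0 0.01 0 0 1;0 0 0 0 0 0 1;0 0 0 0 0 0 1",
)

```text
clock: 20.88
eef_pos: [0.5238, -0.2006, 0.0181]
orientation: [-0.105, 0.995, 0.001, 0.0]
contact_force: [-22.7, 12.8, 21.8]
grip_width: 0.5
grip_force: 65.1
```

```bash
python3 st.py; python3 - <<'E'
from h import *
save("wrist","w4",s=1.42)
E
```

```text
20.875 yaw 0.2096888844686695 tilt [-0.00069717  0.0014585 ] pos [ 0.52382034 -0.20060178  0.01812804] Ftool [ 19.54972061  17.25791813 -21.80042407] T [2.46565637 4.65698214 0.25046029] [-3.38119459  4.0420951  -0.24220794] 0.5004295319469342
```

View pics/w4.png

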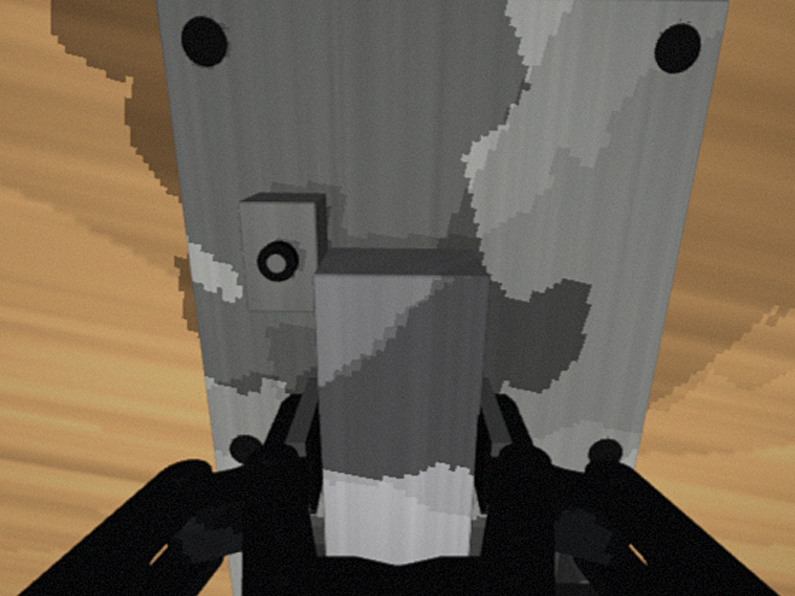

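The blank's right side is tight and parallel against the open side block (block face at x≈320, blank tail at v≈275 alongside it). I'll ease the down-force a little, then check.

Call:
carry_out(
  deltas="0 0 -0.03 0.01 0 0 1;0 0 0 0 0 0 1;0 0 0 0 0 0 1;0 0 0 0 0 0 1",
)

```text
clock: 21.42
eef_pos: [0.5238, -0.2006, 0.0181]
orientation: [-0.105, 0.995, 0.0, 0.0]
contact_force: [-20.9, 12.4, 15.6]
grip_width: 0.506
grip_force: 64.4
```

```bash
python3 st.py
```

```text
21.425 yaw 0.20966649693532102 tilt [-0.00053282  0.00059779] pos [ 0.52378307 -0.20061098  0.01812019] Ftool [ 17.8701857   16.50142799 -15.5505851 ] T [2.36364734 4.27457069 0.27786077] [-3.20171305  3.68916998 -0.2739496 ] 0.5058418382049452
```

The blank is flat, square, not moving, and pressed with about 18 N on the end stop and 16 N on the side stops.

```bash
python3 -c "
from h import *
print(sign_off())"
```

```text
the job is handed in; nothing more can be done
None
```

The undrilled foot is seated in the jig corner, lug under the bush plate, and I handed the job in at about 21 s with the gripper still holding it, pushing at about 18 N towards the end stop and 16 N towards the side stops.

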